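Put the ladle and the wooden spoon back in their rest

TASK

Lay the steel ladle in the narrow slot and the wooden spoon in the wide slot of the wooden rest, each mouth-up with its handle fully down in both notches and its bowl out over the drip tray. Leave everything else on the ledge where it is.

Things in the scene. Friction and masses are not known exactly. Their poses are not given: they have to be found in the camera images.
- rest: Fixed wooden rest: base 116 (x) x 156 (y) x 12 mm; two upright boards 10 mm thick, centred at x = -44 and +44 mm, each with two notches: floor 50 mm high, straight cheeks to 62 mm, pointed tops to 70 mm (mouth 16 mm wider than the notch). Aluminium drip tray 12 mm high, x = +59 to +145 mm. Origin: centre of the base's underside; x along the slots towards the tray, z up.
- narrow_slot (a point): Where the middle of the ladle's handle lies when seated: on the line of the narrow pair of notches (16 mm wide), at rest y = +38 mm, midway between the boards, 54 mm above the ledge. Axes as the rest.
- wide_slot (a point): Where the middle of the wooden spoon's handle lies when seated: on the line of the wide pair of notches (25 mm wide), at rest y = -40 mm, midway between the boards, 57 mm above the ledge. Axes as the rest.
- ladle: Steel ladle, 196 mm long, 0.15 kg, mouth-up. Level handle x = -60 to +60 mm, 12 mm wide, 8 mm thick, centre line 26 mm above the ledge; at -x a hook curves down to the ledge (to x = -77 mm); at +x a deep round bowl, 60 mm diameter, 31 mm high. Origin: under the handle's middle, at ledge level; x towards the bowl, z up. Centre of mass at about x = +24 mm.
- ladle_handle (a point): Middle of the ladle's handle, on its centre line (26 mm above the ladle's origin).
- ladle_bowl (a point): Centre of the ladle bowl's mouth, 88 mm from the handle's middle along +x.
- spoon: Wooden spoon, 190 mm long, 0.07 kg, flat and mouth-up. Handle x = -80 to +62 mm, 20 mm wide, 14 mm thick, lying on the ledge; at +x a round shallow head, 52 mm diameter, 16 mm high. Origin: on the handle's underside; x along the handle towards the head, z up. Centre of mass at about x = +16 mm.
- spoon_handle (a point): Point on the spoon handle's centre line, 7 mm above the spoon's origin.
- spoon_head (a point): Centre of the spoon head's mouth, 84 mm from the handle point along +x.
- tub: Bystander: red plastic spice tub, 64 mm diameter, 75 mm high, on the turntable. Origin: centre of underside.
- shaker: Bystander: blue salt shaker, 44 mm diameter, 90 mm high, on the turntable. Origin: centre of underside.
- jar: Bystander: squat glass jar, 72 mm diameter, 65 mm high, on the turntable. Origin: centre of underside.
- mug: Bystander: white enamel mug standing mouth-down near the robot, 76 mm diameter, 75 mm high, handle to its +y. Origin: centre, at ledge level.
- tumbler: Bystander: steel tumbler, 64 mm diameter, 80 mm high. Origin: centre of underside.
- bowl: Bystander: aluminium bowl, 120 mm diameter, 45 mm high. Origin: centre of underside.
- tin: Bystander: metal tin, 80 mm diameter, 110 mm high, on the left. Origin: centre of underside.
- flask: Bystander: green vacuum flask, 90 mm diameter, 260 mm high, with a side handle, on the left. Origin: centre of underside.

How it is judged:
By the outcome, as a careful person would: the job done as asked, in the order asked, and still so for the second after the job is handed in, with the robot touching nothing.
It also fails if it takes over 58 s, if anything falls off the work surface, if the arm or the gripper's body presses on something with over 40 N, if the wrist force passes 120 N, or if a joint passes its speed limit or range.

ROBOT

A 6-joint arm with a two-finger parallel gripper is mounted at the origin on the work surface. World frame = base frame: x ahead of the robot, y to its left, z up, the work surface at z = 0. Lengths are in mm, angles in rad, forces in N, time in s.
With the tool pointing down it reaches from about 275 to 1000 mm from the base axis. Payload 8.4 kg.
Tool frame: the origin (TCP) lies between the finger pads; the fingertips stand r.finger_overhang ahead of it and the grasp point (between the pads) is the TCP (r.finger_overhang is the distance from the TCP to the fingertips, in mm); z points along the fingers, y is the line along which they close (so a half turn about z gives the same grasp; the last joint's range is limited). The gripper opens to 85 mm and grips with 20 to 120 N. Pads are 22 mm wide; open, the fingers measure 114 mm over their backs; the gripper's body (76 mm by 85 mm) begins 54 mm behind the grasp point. The pads swing forward as they close: fully open they stand 13 mm farther back than shut.
Start: joints at [-1.155, 0.353, 1.633, -0, 1.155, -0.002], TCP at [253.593, -571.243, 250.281] pointing down, gripper open.
Joint ranges: [-2.63, 2.63], [-0.92, 2.1], [0.06, 2.66], [-1.3, 4.44], [0, 2.69], [-3.02, 3.02]. Speed limits (rad/s): [2.22, 2.22, 2.79, 3.14, 3.14, 3.14].

INTERFACE

Orientations are given as [roll, pitch, yaw] about the fixed x, y, z axes, in that order (R = Rz(yaw) Ry(pitch) Rx(roll)).
In Python, from rig import r, cams, sign_off gives the robot as it stands.
- The arm moves only by the shell command python3 -m crank 'ROWS' [FORCE]. ROWS is JSON, a list of rows, each a list of 7 numbers: the shift along the tool's x, y, z in m, then the turn, a rotation vector about the tool's x, y, z in rad, then the closure, from 0 (fully open) to 1 (shut). In form: [[dx, dy, dz, ax, ay, az, gripper], ...]. A call has 1 to 5 rows; each row is the pose to reach, as a shift and turn from the pose commanded when the call began, along the tool's axes at that moment; what a row does not reach only later rows make up. A row lasts 1/10 s, in which the tool goes at most 50 mm and 8.59 degrees, less where a joint would pass 70% of its speed; a pose out of reach is approached as far as the arm can. A call with a gripper value outside its range is refused whole. The fingers move at their own pace and stop on an object; FORCE is the grip in N (left out, the last holds). Time passes only in rows, so rows that repeat a pose let the fingers close. It gives the time, the measured TCP pose, the force, the opening and the grip force at its end, in the units of the state.
- r.sense(): the state, without advancing time (a new reading comes with each control period).
- cams.grab_frame(name): name is "scene" or "side" or "wrist"; returns a dict with "image" (384x512x3 uint8, red, green, blue), "fx", "fy", "cx", "cy" (pixels), "position" and "orientation" of the camera in the world. Camera axes: x right, y down, z forward; pixel columns grow to the right and rows downward; lengths in mm; the calibration is good to about 2 mm. A picture is of the moment at which its call begins. There is no depth.
- sign_off(): hands the job in; it is judged then, once.
The state is a dict: "clock": time; "qpos": joint angles; "qvel": joint speeds; "joint_efforts": joint torques, N m; "eef_pos": TCP position; "tcp_rot": TCP orientation; "contact_force": force on the tool from outside, world axes, zero at the start; "wrist_torque": the same for the moment, N m; "opening": opening from 0.0 (shut) to 1.0 (fully open); "grasp_force": force on a finger pad.
Only numpy, scipy, OpenCV 4.12 (cv2) and the standard library are available. Lean on these libraries where they do the work, as an engineer would, in place of code of your own. Each camera call takes 0.05 s, during which the arm holds its last target. There are 200 camera calls.

## Working session

There is one attempt and no reset: what is moved stays moved. The work goes in short steps, Python scripts to look and compute and a shell command to move; the robot and the scene stay as the last step left them, time stands still between calls to the robot, and variables do not carry over. Pictures are saved under pics/ and viewed, at most 10 in all, crops included, and the job is handed in when it is done.

```bash
ls; mkdir -p pics; python3 - <<'E'
from rig import r,cams
import cv2
print(r.sense(), r.finger_overhang)
for n in("scene","side"):
    f=cams.grab_frame(n); cv2.imwrite(f"pics/{n}0.png",f["image"][:,:,::-1]); print(n,{k:v for k,v in f.items() if k!="image"})
E
```

```text
pics
{'clock': 0.0, 'qpos': array([-1.15540746e+00,  3.53683153e-01,  1.63416821e+00, -1.04069705e-05,
        1.15520463e+00, -2.44194243e-03]), 'qvel': array([-3.81101607e-04,  9.49898279e-04,  6.87740942e-04,  7.92114476e-04,
       -2.11333746e-03, -4.71650549e-05]), 'joint_efforts': array([-3.24545195e-03, -6.05259275e+01, -3.42070377e+01, -2.36107871e-04,
        9.23698826e-03, -3.94737299e-06]), 'eef_pos': array([ 253.39431139, -570.81160962,  249.5252276 ]), 'tcp_rot': array([-3.14012930e+00,  5.94153622e-06,  4.17835025e-01]), 'contact_force': array([-0.10323484, -0.46689419,  0.59960544]), 'wrist_torque': array([-0.02928439,  0.0520753 ,  0.03078856]), 'grasp_force': 0.0, 'opening': 0.9945989781059028} 19.0
scene {'fx': 442.06941873830226, 'fy': 442.06941873830226, 'cx': 252.1035600897852, 'cy': 192.34709912776003, 'position': array([1168.45664417, -870.34057063, 1122.06312504]), 'orientation': array([-2.35556512,  0.0086157 ,  0.58704128])}
side {'fx': 408.56036141083814, 'fy': 408.56036141083814, 'cx': 252.8164146442487, 'cy': 183.98683686770192, 'position': array([  75.51831764, 1339.56036569, 1045.45331325]), 'orientation': array([-2.17214224, -0.00703534, -2.7696741 ])}
```

View pics/scene0.png

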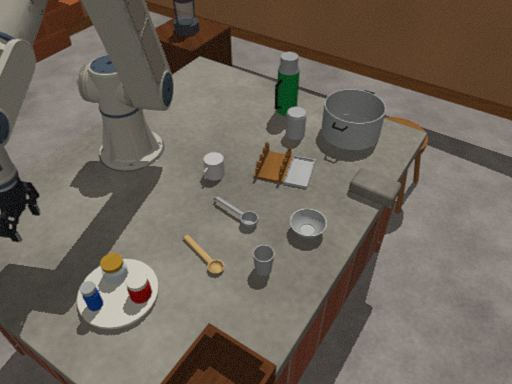

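View pics/side0.png

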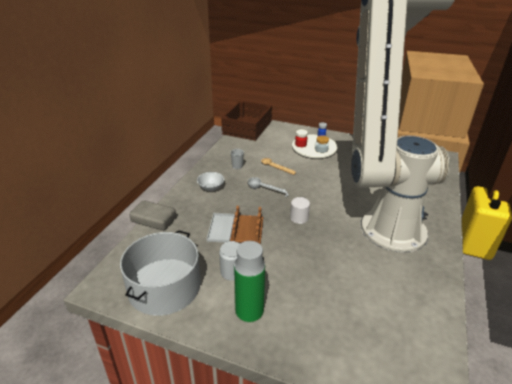

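Scene view: the ladle runs from its hook (216,199) to its bowl (249,219), the spoon from its tail (186,238) to its head (216,267). The rest is near (272,165) with the tray at (299,171). The side view shows the same layout from the other end.

```bash
cat > h.py <<'E'
import numpy as np, cv2
from scipy.spatial.transform import Rotation as R
from rig import r,cams
def ray(f,u,v):
    d=np.array([(u-f["cx"])/f["fx"],(v-f["cy"])/f["fy"],1.])
    return np.array(f["position"]),R.from_euler("xyz",f["orientation"]).as_matrix()@d
def at(f,u,v,z):
    p,d=ray(f,u,v); return p+d*(z-p[2])/d[2]
def proj(f,P):
    q=R.from_euler("xyz",f["orientation"]).as_matrix().T@(np.asarray(P,float)-f["position"]).T
    return np.c_[f["fx"]*q[0]/q[2]+f["cx"],f["fy"]*q[1]/q[2]+f["cy"]]
def rel(p,rpy):
    "target pose -> shift (m) and rotvec in current tool axes (measured)"
    s=r.sense(); A=R.from_euler("xyz",s["tcp_rot"])
    print("shift",np.round(A.inv().apply(np.array(p)-s["eef_pos"])/1000,4),"turn",np.round((A.inv()*R.from_euler("xyz",rpy)).as_rotvec(),4), "pos",np.round(s["eef_pos"],1),"rot",np.round(s["tcp_rot"],4),"F",np.round(s["contact_force"],1),"t",round(s["clock"],2),"open",round(s["opening"],3))
E
python3 - <<'E'
from h import *
f=cams.grab_frame("scene")
for n,u,v,z in [("ltail",216,199,20),("lbowl",249,218,31),("stail",186,238,7),("shead",216,267,12),("rest",272,167,12),("tray",299,171,12),("mug",213,165,60)]: print(n,at(f,u,v,z).round())
c=f["image"][130:290,165:345,::-1]; cv2.imwrite("pics/c1.png",cv2.resize(c,None,fx=3.7,fy=3.7,interpolation=cv2.INTER_CUBIC)[:600])
E
```

```text
ltail [462. -53.  20.]
lbowl [613. -71.  31.]
stail [ 479. -237.    7.]
shead [ 631. -278.   12.]
rest [533. 203.  12.]
tray [629. 239.  12.]
mug [375.  49.  60.]
```

View pics/c1.png

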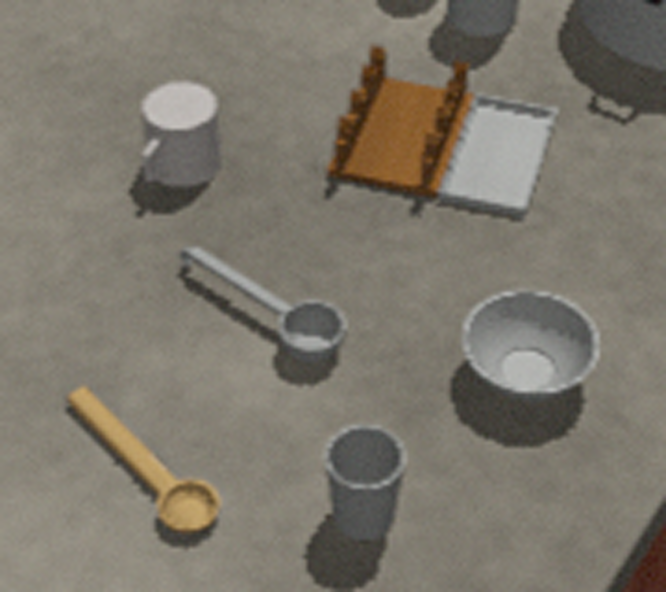

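The crop shows the rest's base corners near (330,172), (385,80), (470,100) and (437,195), with the tray's far corners at (555,108) and (523,215). Ladle bowl rim centre is at (312,328), ladle hook end at (187,252). Spoon tail is at (78,398), head at (188,505). Next I'll get closer views with the wrist camera.

```bash
python3 - <<'E'
from h import *
f=cams.grab_frame("wrist"); s=r.sense()
A=R.from_euler("xyz",s["tcp_rot"]).inv()
print({k:v for k,v in f.items() if k!="image"}, A.apply(f["position"]-s["eef_pos"]), (A*R.from_euler("xyz",f["orientation"])).as_matrix().round(3))
rel([520,-165,330],[-np.pi,0,.4178])
E
```

```text
{'fx': 283.63401553529405, 'fy': 283.63401553529405, 'cx': 259.1372166214466, 'cy': 190.47806539806248, 'position': array([ 330.98049569, -536.38029113,  374.04690164]), 'orientation': array([ 2.80785268e+00,  3.23695223e-05, -1.15266080e+00])} [  84.87330548   -0.30891799 -124.20874021] [[ 0.    -0.945 -0.328]
 [ 1.     0.     0.001]
 [-0.001 -0.328  0.945]]
shift [ 0.4083 -0.263  -0.0799] turn [-0.0008 -0.     -0.    ] pos [ 253.5 -571.   249.8] rot [-3.1408 -0.      0.4178] F [-0.6 -0.1 -0.1] t 0.2 open 0.998
```

```bash
python3 -m crank '[[0.04,-0.026,-0.008,0,0,0,0],[0.08,-0.052,-0.016,0,0,0,0],[0.12,-0.078,-0.024,0,0,0,0],[0.16,-0.104,-0.032,0,0,0,0],[0.2,-0.13,-0.04,0,0,0,0]]' && python3 -m crank '[[0.04,-0.026,-0.008,0,0,0,0],[0.08,-0.052,-0.016,0,0,0,0],[0.12,-0.078,-0.024,0,0,0,0],[0.16,-0.104,-0.032,0,0,0,0],[0.2,-0.13,-0.04,0,0,0,0]]'; python3 - <<'E'
from h import *
f=cams.grab_frame("wrist"); cv2.imwrite("pics/w1.png",cv2.resize(f["image"][:,:,::-1],(800,600),interpolation=cv2.INTER_CUBIC))
import pickle; pickle.dump(f,open("w1.pkl","wb"))
rel([540,180,330],[-np.pi,0,.4178])
E
```

```text
clock: 0.7
eef_pos: [384.2, -369.6, 290.6]
tcp_rot: [3.142, -0.0, 0.417]
contact_force: [1.3, -0.5, 0.5]
opening: 0.997
grasp_force: 0.0
clock: 1.2
eef_pos: [514.4, -169.4, 330.7]
tcp_rot: [3.141, -0.0, 0.418]
contact_force: [1.9, -0.7, -0.8]
opening: 1.001
grasp_force: 0.0
shift [ 0.1603 -0.3057  0.0032] turn [-0.0009 -0.005   0.0019] pos [ 518.2 -164.4  332.1] rot [-3.1407 -0.005   0.4197] F [2.8 3.7 1.3] t 1.25 open 1.005
```

View pics/w1.png

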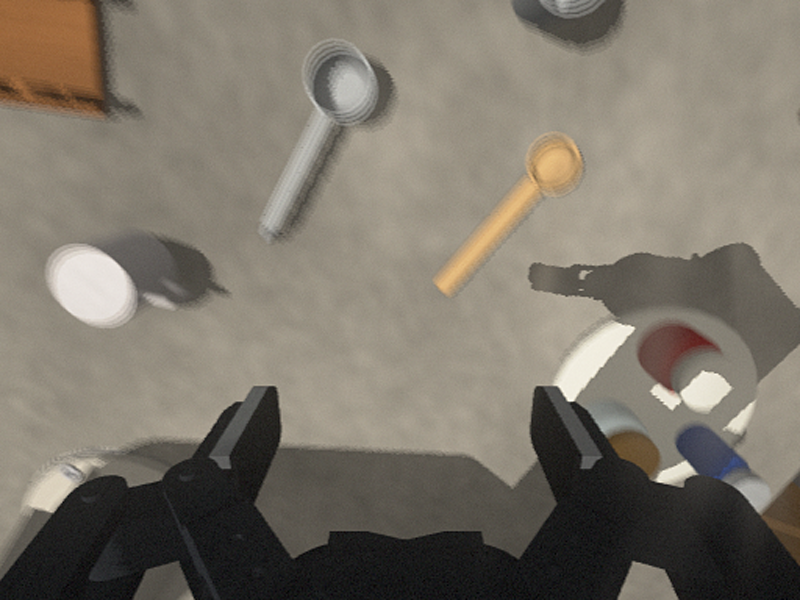

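Image (motion-blurred): the ladle runs from (270,235) to its bowl at (342,82), the spoon from (445,288) to its head at (555,163). I'll let the arm settle, retake, then look at the rest.

```bash
cat > snap.py <<'E'
import sys,pickle; from h import *
f=cams.grab_frame("wrist"); pickle.dump(f,open(sys.argv[1]+".pkl","wb")); cv2.imwrite("pics/"+sys.argv[1]+".png",f["image"][:,:,::-1])
E
python3 -m crank '[[0,0,0,0,0,0,0],[0,0,0,0,0,0,0]]'>/dev/null; python3 snap.py w2
python3 -m crank '[[0.005,-0.048,0,0,0,0,0],[0.01,-0.096,0,0,0,0,0],[0.016,-0.144,0,0,0,0,0]]'>/dev/null
python3 -m crank '[[0.005,-0.048,0,0,0,0,0],[0.01,-0.096,0,0,0,0,0],[0.016,-0.144,0,0,0,0,0],[0.016,-0.144,0,0,0,0,0],[0.016,-0.144,0,0,0,0,0]]'; python3 snap.py w3
python3 - <<'E'
import cv2,numpy as np
a=cv2.imread("pics/w2.png");b=cv2.imread("pics/w3.png")
A=a[10:200,155:395]; 
print(a.shape)
t=cv2.resize(A,(480,380),interpolation=cv2.INTER_CUBIC)
cv2.imwrite("pics/w2c.png",cv2.resize(A,(757,600),interpolation=cv2.INTER_CUBIC))
cv2.imwrite("pics/w3c.png",cv2.resize(b,(800,600),interpolation=cv2.INTER_CUBIC))
E
```

```text
clock: 2.3
eef_pos: [425.7, 104.6, 330.1]
tcp_rot: [3.141, 0.0, 0.419]
contact_force: [0.2, 0.0, -0.4]
opening: 1.0
grasp_force: 0.0
(384, 512, 3)
```

View pics/w3c.png

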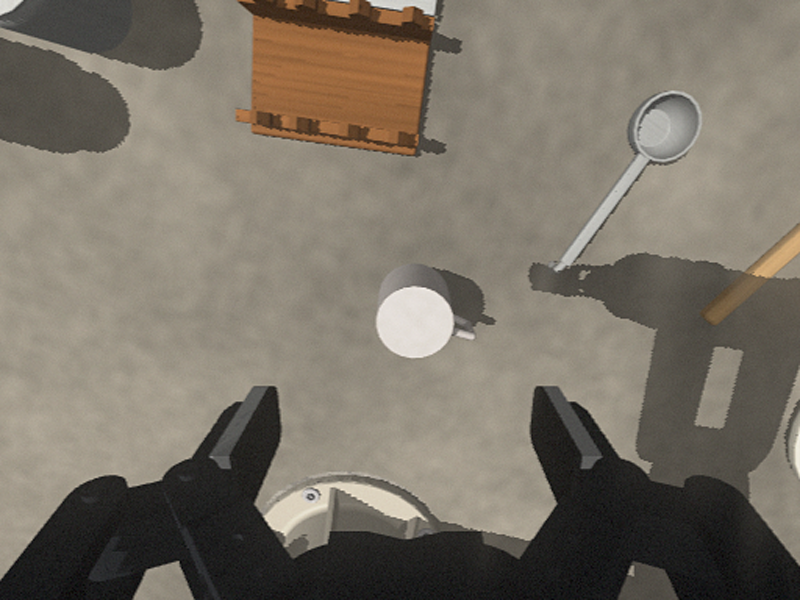

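The rest is in view at (253–435, 0–156), the ladle from (557,268) to its bowl at (665,127). I'll move forward to see the whole rest and tray.

```bash
python3 -m crank '[[0.045,-0.015,0,0,0,0,0],[0.09,-0.03,0,0,0,0,0],[0.12,-0.03,0,0,0,0,0],[0.12,-0.03,0,0,0,0,0],[0.12,-0.03,0,0,0,0,0]]'; python3 snap.py w4
python3 - <<'E'
import cv2
b=cv2.imread("pics/w4.png")
cv2.imwrite("pics/w4c.png",cv2.resize(b[0:225,110:410],(800,600),interpolation=cv2.INTER_CUBIC))
E
```

```text
clock: 2.85
eef_pos: [524.0, 178.9, 329.4]
tcp_rot: [3.141, 0.002, 0.415]
contact_force: [-0.3, -0.3, 0.3]
opening: 0.999
grasp_force: 0.0
```

View pics/w4c.png

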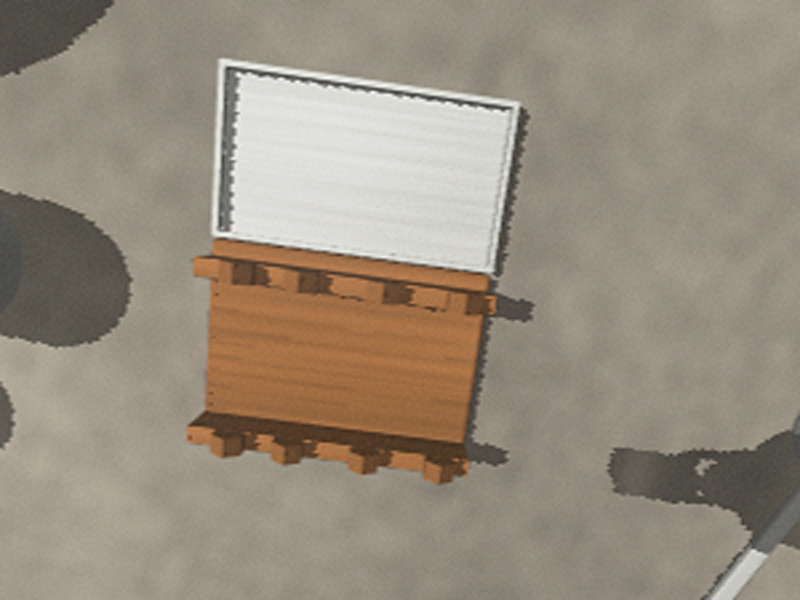

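View pics/w2c.png

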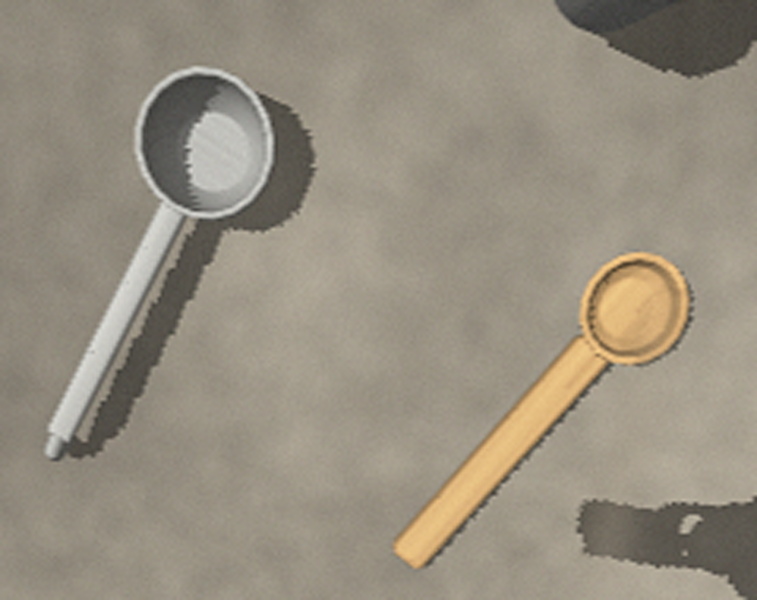

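w4c: tray outer corners (220,60), (520,103), (495,273), (213,237); base/board corners (207,412), (467,442); narrow notch on the left as expected. w2c: ladle bowl rim centre (204,142), handle end (62,432); spoon head (636,308), tail (407,557). Now I'll solve for the poses.

```bash
cat > fit.py <<'E'
from h import *; import pickle
from scipy.optimize import least_squares
W=pickle.load(open("w4.pkl","rb")); L=pickle.load(open("w2.pkl","rb"))
def T(p,P):
    P=np.array(P,float); c,s=np.cos(p[2]),np.sin(p[2])
    return np.c_[p[0]+c*P[:,0]-s*P[:,1],p[1]+s*P[:,0]+c*P[:,1],P[:,2]]
def fit(f,uv,mod,p0):
    g=lambda p:(proj(f,T(p,mod(p)))-uv).ravel()
    o=least_squares(g,p0); return o.x,g(o.x).reshape(-1,2)
uv=np.array([(220,60),(520,103),(495,273),(213,237),(207,412),(467,442)])/2.6667+[110,0]-.3
mod=lambda p:[(145,p[3],12),(145,-p[3],12),(59,-p[3],12),(59,p[3],12),(-39,78,12),(-39,-78,12)]
rp,e=fit(W,uv,mod,[530,200,.3,78]); print("rest",rp.round(3)); print(e.round(1).tolist())
c=np.array([155,10])
uv=np.array([(204,142),(62,432),(176,212)])/3.156+c-.3
lp,e=fit(L,uv[:2],lambda p:[(88,0,31),(-60,0,30)],[550,-60,0]); print("ladle",lp.round(3),e.round(1).tolist())
uv=np.array([(636,308),(407,557)])/3.156+c-.3
sp,e=fit(L,uv,lambda p:[(84,0,16),(-80,0,14)],[550,-60,0]); print("spoon",sp.round(3),e.round(1).tolist())
print("slots",T(rp,[(0,38,54),(0,-40,57)]).round(1).tolist())
# cross-check with scene camera
S=cams.grab_frame("scene")
print(proj(S,np.r_[T(lp,[(88,0,31),(-60,0,30)]),T(sp,[(84,0,16),(-80,0,14)]),T(rp,[(145,78,12),(145,-78,12)])]).round(1).tolist())
E
python3 fit.py
```

```text
rest [5.3066e+02 2.1585e+02 2.9400e-01 7.8183e+01]
[[-0.0, 0.1], [0.4, -0.5], [-0.3, 0.1], [0.0, 0.1], [-0.2, -0.0], [0.1, 0.4]]
ladle [ 5.26231e+02 -5.86060e+01 -1.13000e-01] [[0.5, -0.7], [-0.5, 1.0]]
spoon [ 5.50037e+02 -2.54488e+02 -2.79000e-01] [[0.4, -0.5], [-0.5, 0.6]]
slots [[519.6, 252.2, 54.0], [542.3, 177.6, 57.0]]
[[249.6, 217.5], [217.0, 197.3], [215.9, 266.2], [185.4, 234.9], [315.1, 159.0], [306.7, 186.2]]
```

```bash
python3 -c "
from h import *
rel([536.2,-59.7,130],[np.pi,0,-.113])"
```

```text
shift [-0.0842  0.2238  0.2001] turn [4.000e-04 1.300e-03 5.285e-01] pos [523.1 179.1 329.9] rot [3.1415e+00 1.3000e-03 4.1550e-01] F [-1.3  0.8 -0.7] t 2.95 open 1.0
```

```bash
python3 -m crank '[[-0.012,0.032,0.028,0,0,0.13,0.3],[-0.025,0.064,0.057,0,0,0.26,0.3],[-0.038,0.096,0.086,0,0,0.39,0.3],[-0.05,0.134,0.12,0,0,0.528,0.3],[-0.05,0.134,0.12,0,0,0.528,0.3]]'; python3 -c "
from h import *
rel([536.2,-59.7,80],[np.pi,0,-.113])"
```

```text
clock: 3.45
eef_pos: [529.0, 33.9, 207.0]
tcp_rot: [3.139, 0.006, -0.118]
contact_force: [-0.2, 1.4, 0.3]
opening: 0.699
grasp_force: 0.0
shift [0.0189 0.0918 0.1271] turn [ 0.0022  0.0056 -0.0053] pos [529.   33.9 207. ] rot [ 3.1394  0.0056 -0.1183] F [-0.2  1.4  0.3] t 3.45 open 0.699
```

```bash
python3 -m crank '[[0.006,0.028,0.028,0,0,0,0.3],[0.012,0.056,0.056,0,0,0,0.3],[0.018,0.091,0.09,0,0,0,0.3],[0.018,0.091,0.125,0,0,0,0.3],[0.018,0.091,0.125,0,0,0,0.3]]';python3 -m crank '[[0,0,0,0,0,0,0.3],[0,0,0,0,0,0,0.3]]'>/dev/null; python3 snap.py w5; python3 - <<'E'
from h import *
import runpy,pickle
rel([536.2,-59.7,26],[np.pi,0,-.113])
b=cv2.imread("pics/w5.png"); f=pickle.load(open("w5.pkl","rb"))
c,s=np.cos(-.113),np.sin(-.113)
P=[(526.2+c*x-s*y,-58.6+s*x+c*y,z) for x,y,z in[(88,0,31),(-60,0,30),(0,6,30),(0,-6,30),(118,0,31),(50,6,30),(50,-6,30),(10,0,30)]]
for u,v in proj(f,P): cv2.circle(b,(int(round(u)),int(round(v))),2,(0,0,255),-1)
cv2.imwrite("pics/w5c.png",cv2.resize(b,(800,600)))
E
```

```text
clock: 3.95
eef_pos: [536.9, -54.9, 82.5]
tcp_rot: [-3.142, 0.006, -0.112]
contact_force: [-0.3, 0.2, -0.0]
opening: 0.701
grasp_force: 0.0
shift [-0.0047  0.0065  0.0615] turn [-0.0001 -0.0033  0.0038] pos [541.4 -53.7  87.5] rot [-3.1415 -0.0033 -0.1092] F [ 0.7 -0.1 -0.2] t 4.2 open 0.702
```

View pics/w5c.png

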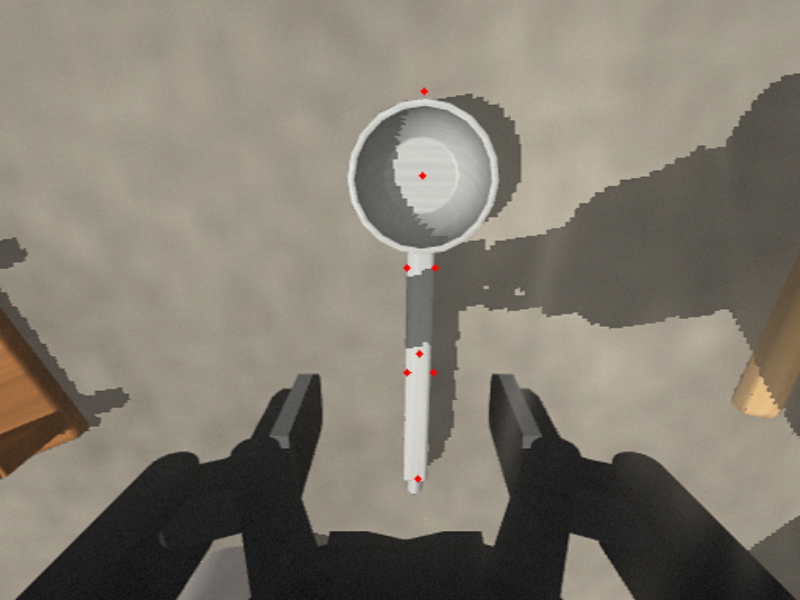

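The model projects onto the ladle within about 1 mm (bowl at (423,176), handle at x≈418), so I'll descend and grip.

```bash
python3 -m crank '[[-0.005,0.007,0.02,0,0,0,0.3],[-0.005,0.007,0.042,0,0,0,0.3],[-0.005,0.007,0.06,0,0,0,0.3],[-0.005,0.007,0.06,0,0,0,0.3],[-0.005,0.007,0.06,0,0,0,0.3]]' 60; python3 -c "
from h import *
rel([536.2,-59.7,26],[np.pi,0,-.113])"
```

```text
clock: 4.7
eef_pos: [535.2, -60.3, 26.5]
tcp_rot: [-3.142, -0.001, -0.109]
contact_force: [0.5, -0.5, -0.6]
opening: 0.698
grasp_force: 0.0
shift [ 0.001  -0.0007  0.0005] turn [-0.     -0.0013  0.0035] pos [535.2 -60.3  26.5] rot [-3.1416e+00 -1.3000e-03 -1.0950e-01] F [ 0.5 -0.5 -0.6] t 4.7 open 0.698
```

```bash
python3 -m crank '[[0,0,-0.002,0,0,0,0.6],[0,0,-0.002,0,0,0,1],[0,0,-0.002,0,0,0,1],[0,0,-0.002,0,0,0,1],[0,0,-0.002,0,0,0,1]]' 60; python3 -m crank '[[0,0,0,0,0,0,1],[0,0,0,0,0,0,1]]'
```

```text
clock: 5.2
eef_pos: [534.9, -60.7, 28.0]
tcp_rot: [3.142, -0.001, -0.11]
contact_force: [-1.3, -0.2, 7.5]
opening: 0.125
grasp_force: 58.4
clock: 5.4
eef_pos: [534.9, -60.6, 28.0]
tcp_rot: [-3.141, -0.001, -0.11]
contact_force: [-0.9, 1.2, 7.7]
opening: 0.123
grasp_force: 58.5
```

```bash
python3 -m crank '[[0,0,-0.01,0,0,0,1],[0,0,-0.03,0,0,0,1],[0,0,-0.07,0,0,0,1],[0,0,-0.11,0,0,0,1],[0,0,-0.11,0,0,0,1]]';python3 -m crank '[[0,0,0,0,0,0,1],[0,0,0,0,0,0,1]]'; python3 -c "
from h import *
c,s=np.cos(.294),np.sin(.294)
rel([519.6+10*c,252.2+10*s,138],[np.pi,0,.294])"
```

```text
clock: 5.9
eef_pos: [537.5, -60.9, 142.6]
tcp_rot: [3.142, -0.008, -0.11]
contact_force: [1.2, -0.5, -1.8]
opening: 0.124
grasp_force: 58.7
clock: 6.1
eef_pos: [533.4, -60.5, 136.3]
tcp_rot: [-3.142, 0.002, -0.11]
contact_force: [0.2, -0.1, -2.3]
opening: 0.127
grasp_force: 58.7
shift [-0.0389 -0.3132 -0.0016] turn [-4.000e-04  1.900e-03 -4.042e-01] pos [533.4 -60.5 136.3] rot [-3.1416e+00  2.0000e-03 -1.1020e-01] F [ 0.2 -0.1 -2.3] t 6.1 open 0.127
```

```bash
python3 -c "
from h import *
f=cams.grab_frame('scene')
print('flask top',at(f,289,57,260).round(),'flask base',at(f,287,112,0).round(),'tin top',at(f,297,112,110).round(),'tin base',at(f,295,138,0).round(), 'pot',at(f,325,128,0).round())"
```

```text
flask top [385. 558. 260.] flask base [390. 559.   0.] tin top [500. 440. 110.] tin base [511. 418.   0.] pot [583. 545.   0.]
```

```bash
python3 -m crank '[[-0.005,-0.04,0,0,0,-0.08,1],[-0.01,-0.08,0,0,0,-0.16,1],[-0.015,-0.12,0,0,0,-0.24,1],[-0.02,-0.16,0,0,0,-0.32,1],[-0.025,-0.2,-0.002,0,0,-0.404,1]]';python3 -m crank '[[0,0,0,0,0,0,1],[0,0,0,0,0,0,1],[0,0,0,0,0,0,1]]'; python3 -c "
from h import *
c,s=np.cos(.294),np.sin(.294)
rel([519.6+10*c,252.2+10*s,138],[np.pi,0,.294])"
```

```text
clock: 6.65
eef_pos: [530.2, 142.2, 137.5]
tcp_rot: [-3.141, 0.003, 0.297]
contact_force: [0.1, -0.6, -1.6]
opening: 0.122
grasp_force: 58.9
clock: 6.95
eef_pos: [530.8, 140.2, 138.2]
tcp_rot: [3.141, 0.002, 0.293]
contact_force: [1.2, -0.9, -2.0]
opening: 0.123
grasp_force: 59.0
shift [ 3.160e-02 -1.105e-01  1.000e-04] turn [ 0.0002  0.0022 -0.0009] pos [530.8 140.2 138.2] rot [3.1414e+00 2.2000e-03 2.9310e-01] F [ 1.2 -0.9 -2. ] t 6.95 open 0.123
```

```bash
python3 -m crank '[[0.01,-0.037,0,0,0,0,1],[0.021,-0.074,0,0,0,0,1],[0.031,-0.11,0,0,0,0,1],[0.031,-0.11,0,0,0,0,1],[0.031,-0.11,0,0,0,0,1]]';python3 -m crank '[[0,0,0,0,0,0,1],[0,0,0,0,0,0,1]]'; python3 snap.py w6; python3 - <<'E'
from h import *
import pickle
c,s=np.cos(.294),np.sin(.294)
rel([519.6+10*c,252.2+10*s,60],[np.pi,0,.294])
b=cv2.imread("pics/w6.png"); f=pickle.load(open("w6.pkl","rb"))
def P(l): return [(530.66+c*x-s*y,215.85+s*x+c*y,z) for x,y,z in l]
S=r.sense()["eef_pos"]; 
# red: rest notches/tray; green: ladle as believed held (tcp at handle x=10, handle centre 2 mm below TCP)
for u,v in proj(f,P([(145,78,12),(145,-78,12),(49,38+8,62),(49,38-8,62),(-49,46,62),(-49,30,62),(49,38,50),(49,-52.5,62),(49,-27.5,62)])): cv2.circle(b,(int(round(u)),int(round(v))),1,(0,0,255),-1)
for x,y,z in[(88,0,31),(50,6,30),(50,-6,30),(-60,0,30),(118,0,31)]:
    q=(S[0]+c*(x-10)-s*y,S[1]+s*(x-10)+c*y,S[2]+z-28)
    u,v=proj(f,[q])[0]; cv2.circle(b,(int(round(u)),int(round(v))),1,(0,255,0),-1)
cv2.imwrite("pics/w6c.png",cv2.resize(b,(800,600),interpolation=cv2.INTER_CUBIC))
E
```

```text
clock: 7.45
eef_pos: [529.2, 254.4, 138.7]
tcp_rot: [3.141, 0.001, 0.294]
contact_force: [-0.9, -0.7, -2.2]
opening: 0.125
grasp_force: 59.2
clock: 7.65
eef_pos: [529.4, 253.7, 139.1]
tcp_rot: [3.141, 0.001, 0.292]
contact_force: [-1.1, -0.1, -1.4]
opening: 0.123
grasp_force: 59.2
shift [ 0.0001 -0.0013  0.0792] turn [ 0.0002  0.0004 -0.0019] pos [529.5 253.9 139.2] rot [3.1414e+00 4.0000e-04 2.9210e-01] F [ 0.7 -0.  -2.2] t 7.7 open 0.12
```

View pics/w6c.png

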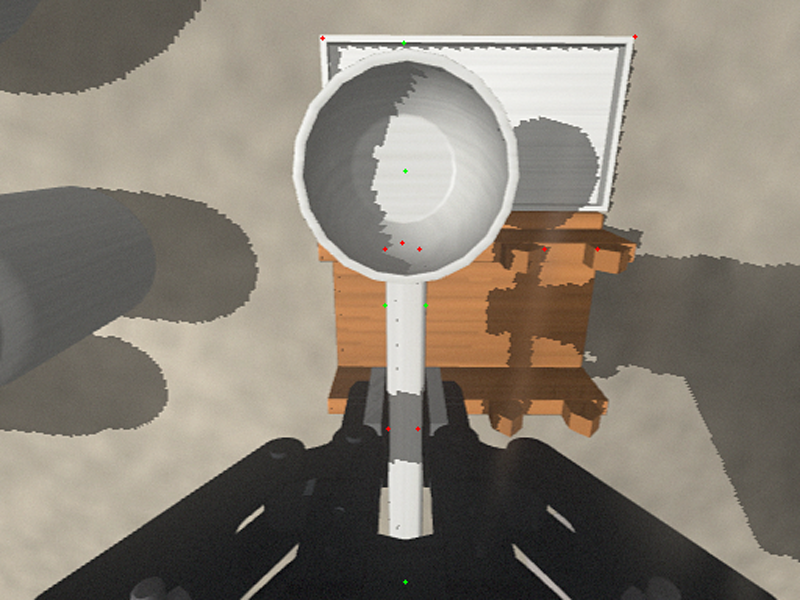

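The held ladle matches the model (bowl (405,170), handle centred at x≈405) and the rest's corners coincide with the projected points. Lowering.

```bash
python3 -m crank '[[0,-0.001,0.03,0,0,0,1],[0,-0.001,0.055,0,0,0,1],[0,-0.001,0.065,0,0,0,1],[0,-0.001,0.068,0,0,0,1],[0,-0.001,0.068,0,0,0,1]]';python3 -m crank '[[0,0,0.004,0,0,0,1],[0,0,0.008,0,0,0,1],[0,0,0.012,0,0,0,1],[0,0,0.012,0,0,0,1]]'; python3 -c "
from h import *
rel([529.2,255.1,56],[np.pi,0,.294])"
```

```text
clock: 8.2
eef_pos: [529.4, 256.0, 71.6]
tcp_rot: [3.142, -0.0, 0.293]
contact_force: [0.3, 0.5, -1.7]
opening: 0.122
grasp_force: 59.2
clock: 8.6
eef_pos: [528.8, 256.1, 58.9]
tcp_rot: [3.141, 0.001, 0.294]
contact_force: [-0.2, 1.1, -1.7]
opening: 0.123
grasp_force: 59.2
shift [0.0001 0.001  0.0029] turn [ 0.0001  0.0006 -0.0002] pos [528.8 256.1  58.9] rot [3.1415e+00 6.0000e-04 2.9380e-01] F [-0.2  1.1 -1.7] t 8.6 open 0.123
```

```bash
python3 -m crank '[[0,0.001,0.002,0,0,0,1],[0,0.001,0.003,0,0,0,1],[0,0.001,0.003,0,0,0,1]]';python3 -m crank '[[0,0,0,0,0,0,0.8],[0,0,0,0,0,0,0.7],[0,0,0,0,0,0,0.6],[0,0,0,0,0,0,0.6],[0,0,0,0,0,0,0.6]]'
```

```text
clock: 8.9
eef_pos: [529.4, 255.2, 56.3]
tcp_rot: [-3.142, -0.0, 0.294]
contact_force: [-0.1, 0.4, -1.5]
opening: 0.119
grasp_force: 59.3
clock: 9.4
eef_pos: [529.5, 255.3, 56.4]
tcp_rot: [-3.142, -0.0, 0.294]
contact_force: [-0.6, -0.4, 0.3]
opening: 0.403
grasp_force: 0.0
```

```bash
python3 -m crank '[[0,0,-0.01,0,0,0,0.6],[0,0,-0.04,0,0,0,0.6],[0,0,-0.08,0,0,0,0.6],[0,0,-0.12,0,0,0,0.5],[0,0,-0.12,0,0,0,0.4]]'; python3 -m crank '[[0,0,0,0,0,0,0.4],[0,0,0,0,0,0,0.4]]'; python3 snap.py w7; python3 - <<'E'
from h import *
import pickle
b=cv2.imread("pics/w7.png")
cs,ss=np.cos(-.279),np.sin(-.279)
rel([550+10*cs,-254.5+10*ss,177],[np.pi,0,-.279])
f=pickle.load(open("w7.pkl","rb")); c,s=np.cos(.294),np.sin(.294)
for x,y,z in[(88,0,31),(60,6,30),(60,-6,30),(-60,0,30),(0,6,30),(0,-6,30)]:
    y+=38;z+=28
    u,v=proj(f,[(530.66+c*x-s*y,215.85+s*x+c*y,z)])[0]; cv2.circle(b,(int(round(u)),int(round(v))),1,(0,0,255),-1)
cv2.imwrite("pics/w7c.png",cv2.resize(b,(800,600),interpolation=cv2.INTER_CUBIC))
E
```

```text
clock: 9.9
eef_pos: [532.4, 256.7, 182.6]
tcp_rot: [-3.14, -0.01, 0.294]
contact_force: [0.0, 0.0, -0.2]
opening: 0.597
grasp_force: 0.0
clock: 10.1
eef_pos: [528.7, 254.9, 175.7]
tcp_rot: [3.141, 0.001, 0.294]
contact_force: [0.5, -0.2, -0.7]
opening: 0.594
grasp_force: 0.0
shift [-0.1186  0.4991 -0.0013] turn [0.0008 0.0018 0.5728] pos [528.6 254.8 175.3] rot [3.1413e+00 1.9000e-03 2.9380e-01] F [ 1.   0.8 -0.5] t 10.15 open 0.604
```

View pics/w7c.png

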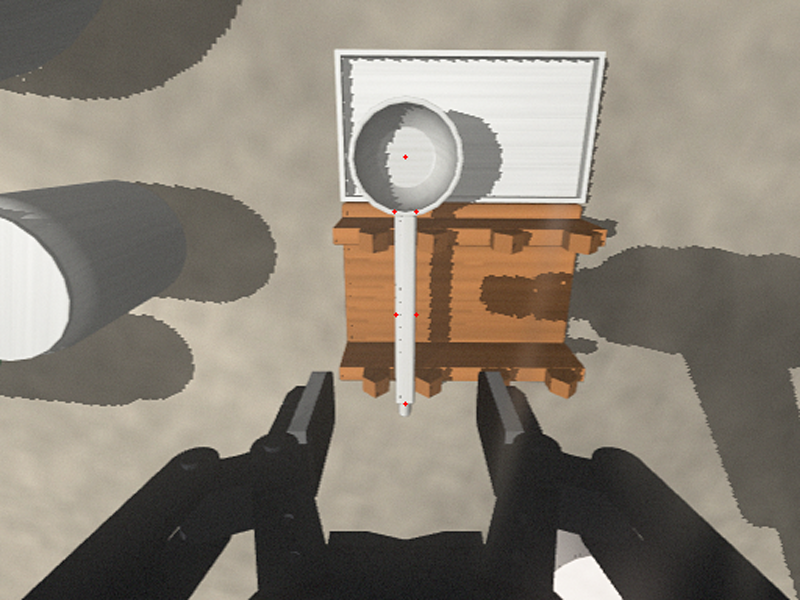

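The ladle is seated in both notches, coinciding with the projected seated model, with its bowl over the tray at (405,157). Now the spoon.

```bash
python3 -m crank '[[-0.011,0.045,0,0,0,0.115,0.4],[-0.022,0.09,0,0,0,0.23,0.4],[-0.033,0.135,0,0,0,0.345,0.4],[-0.044,0.18,0,0,0,0.46,0.4],[-0.055,0.225,0,0,0,0.573,0.4]]'; python3 -m crank '[[0,0,0,0,0,0,0.4],[0,0,0,0,0,0,0.4]]'>/dev/null;python3 -c "
from h import *
cs,ss=np.cos(-.279),np.sin(-.279)
rel([550+10*cs,-254.5+10*ss,80],[np.pi,0,-.279])"
```

```text
clock: 10.65
eef_pos: [540.9, 22.2, 175.0]
tcp_rot: [3.141, 0.002, -0.284]
contact_force: [0.6, -0.0, 0.2]
opening: 0.6
grasp_force: 0.0
shift [0.0956 0.264  0.0951] turn [ 0.0004  0.0021 -0.0021] pos [541.2  22.9 175.2] rot [ 3.1412e+00  2.1000e-03 -2.8110e-01] F [-0.8  0.3 -0.2] t 10.85 open 0.6
```

```bash
python3 -m crank '[[0.015,0.043,0,0,0,0,0.4],[0.03,0.086,0,0,0,0,0.4],[0.045,0.129,0,0,0,0,0.4],[0.06,0.172,0.02,0,0,0,0.4],[0.075,0.21,0.05,0,0,0,0.4]]' >/dev/null; python3 -m crank '[[0.01,0.027,0.02,0,0,0,0.4],[0.02,0.054,0.045,0,0,0,0.4],[0.02,0.054,0.045,0,0,0,0.4],[0.02,0.054,0.045,0,0,0,0.4]]';python3 snap.py w8; python3 - <<'E'
from h import *
import pickle
cs,ss=np.cos(-.279),np.sin(-.279)
rel([550+10*cs,-254.5+10*ss,22],[np.pi,0,-.279])
f=pickle.load(open("w8.pkl","rb")); im=f["image"].astype(int)
m=((im[...,0]-im[...,2])>45)&(im[...,0]>110); m=m.astype(np.uint8)
n,l,st,ce=cv2.connectedComponentsWithStats(m); k=1+st[1:,4].argmax(); print(st[k])
vs,us=np.nonzero(l==k)
P=np.array([at(f,u,v,14)[:2] for u,v in zip(us,vs)])-[550,-254.5]
X=P@[cs,ss]; Y=P@[-ss,cs]
print("x range",X.min().round(1),X.max().round(1))
for a in range(-80,110,15):
    q=Y[(X>a)&(X<a+8)]
    if len(q): print(a,q.min().round(1),q.max().round(1),((q.min()+q.max())/2).round(1))
E
```

```text
clock: 11.75
eef_pos: [560.0, -254.2, 80.4]
tcp_rot: [-3.141, 0.003, -0.278]
contact_force: [1.2, -0.7, -0.3]
opening: 0.6
grasp_force: 0.0
shift [0.0001 0.0035 0.0594] turn [-0.0006  0.0012  0.0012] pos [ 560.5 -253.9   81.4] rot [-3.141e+00  1.200e-03 -2.778e-01] F [0.3 0.7 0.7] t 11.8 open 0.599
[ 223   69   80  244 9121]
x range -79.6 107.7
-80 -9.1 9.2 0.0
-65 -8.9 9.9 0.5
-50 -9.5 9.8 0.2
-35 -9.2 9.7 0.2
-20 -8.9 10.2 0.7
-5 -8.6 10.2 0.8
10 -9.0 10.0 0.5
25 -8.0 10.5 1.3
40 -8.4 10.4 1.0
55 -16.0 17.6 0.8
70 -24.7 26.4 0.9
85 -24.3 26.7 1.2
100 -16.6 19.2 1.3
```

```bash
python3 -m crank '[[0,0.003,0.02,0,0,0,0.5],[0,0.003,0.04,0,0,0,0.5],[0,0.003,0.053,0,0,-0.006,0.5],[0,0.003,0.057,0,0,-0.006,0.5],[0,0.003,0.057,0,0,-0.006,0.5]]' 50; python3 -m crank '[[0,0,0,0,0,0,0.65],[0,0,0,0,0,0,0.75],[0,0,0,0,0,0,0.75]]'
```

```text
clock: 12.3
eef_pos: [559.7, -257.6, 24.8]
tcp_rot: [-3.141, 0.0, -0.272]
contact_force: [-0.2, -0.5, 0.3]
opening: 0.5
grasp_force: 0.0
clock: 12.6
eef_pos: [560.0, -258.5, 25.4]
tcp_rot: [3.141, -0.001, -0.273]
contact_force: [0.3, 1.3, 0.2]
opening: 0.252
grasp_force: 0.3
```

```bash
python3 -m crank '[[0,-0.001,0.002,0,0,0,0.75],[0,-0.001,0.002,0,0,0,1],[0,-0.001,0.002,0,0,0,1],[0,-0.001,0.002,0,0,0,1],[0,-0.001,0.002,0,0,0,1]]' 50; python3 -m crank '[[0,0,-0.005,0,0,0,1],[0,0,-0.03,0,0,0,1],[0,0,-0.07,0,0,0,1],[0,0,-0.11,0,0,0,1],[0,0,-0.13,0,0,0,1]]'; python3 -m crank '[[0,0,0,0,0,0,1],[0,0,0,0,0,0,1],[0,0,0,0,0,0,1]]'; python3 snap.py w9; python3 - <<'E'
from h import *
import pickle
c,s=np.cos(.294),np.sin(.294)
rel([542.3+10*c,177.6+10*s,155],[np.pi,0,.294])
S=r.sense(); A=R.from_euler("xyz",S["tcp_rot"])
f=pickle.load(open("w9.pkl","rb")); im=f["image"].astype(int)
m=((im[...,0]-im[...,2])>45)&(im[...,0]>110)
n,l,st,ce=cv2.connectedComponentsWithStats(m.astype(np.uint8)); k=1+st[1:,4].argmax(); print(st[k])
vs,us=np.nonzero(l==k)
P=np.array([at(f,u,v,S["eef_pos"][2]-23+14) for u,v in zip(us,vs)])
Q=A.inv().apply(P-S["eef_pos"])
X=Q[:,0]+10; Y=-Q[:,1]
print("x range",X.min().round(1),X.max().round(1))
for a in range(-80,110,15):
    q=Y[(X>a)&(X<a+8)]
    if len(q): print(a,q.min().round(1),q.max().round(1),((q.min()+q.max())/2).round(1))
E
```

```text
clock: 13.1
eef_pos: [560.2, -257.5, 23.1]
tcp_rot: [3.142, -0.001, -0.273]
contact_force: [-0.0, -0.5, 4.5]
opening: 0.217
grasp_force: 49.5
clock: 13.6
eef_pos: [560.9, -257.9, 156.1]
tcp_rot: [3.141, -0.003, -0.273]
contact_force: [0.5, -0.2, -1.3]
opening: 0.217
grasp_force: 49.0
clock: 13.9
eef_pos: [558.9, -257.0, 151.2]
tcp_rot: [-3.141, 0.002, -0.273]
contact_force: [0.5, 0.5, -0.0]
opening: 0.218
grasp_force: 49.0
shift [-0.1247 -0.4194 -0.0034] turn [-0.0012  0.0026 -0.5672] pos [ 558.8 -257.   151. ] rot [-3.1412e+00  2.8000e-03 -2.7320e-01] F [-0.8 -0.3 -0.4] t 13.95 open 0.214
[  203    62   113   283 15586]
x range -51.3 107.0
-50 -8.9 9.9 0.5
-35 -9.3 9.8 0.3
-20 -9.0 9.9 0.5
-5 -9.2 9.8 0.3
10 -8.4 8.9 0.3
25 -9.1 9.1 0.0
40 -9.3 9.8 0.3
55 -17.5 18.1 0.3
70 -25.3 25.9 0.3
85 -25.2 25.7 0.3
100 -16.8 17.8 0.5
```

The spoon is held level, straight and centred. Carrying it to the wide slot.

```bash
python3 -m crank '[[-0.013,-0.042,0,0,0,-0.114,1],[-0.026,-0.084,0,0,0,-0.228,1],[-0.039,-0.126,0,0,0,-0.342,1],[-0.052,-0.168,0,0,0,-0.456,1],[-0.065,-0.21,0,0,0,-0.567,1]]'; python3 -m crank '[[0,0,0,0,0,0,1],[0,0,0,0,0,0,1]]'>/dev/null;python3 -c "
from h import *
c,s=np.cos(.294),np.sin(.294)
rel([542.3+10*c,177.6+10*s,140],[np.pi,0,.294])"
```

```text
clock: 14.45
eef_pos: [552.9, -36.0, 151.4]
tcp_rot: [-3.141, 0.002, 0.298]
contact_force: [0.1, 0.4, -0.8]
opening: 0.217
grasp_force: 49.1
shift [ 0.0619 -0.2082  0.0117] turn [-0.0004  0.0018  0.0015] pos [553.3 -36.7 151.7] rot [-3.1412e+00  1.8000e-03  2.9550e-01] F [ 0.5 -0.   0.3] t 14.65 open 0.218
```

```bash
python3 -m crank '[[0.013,-0.043,0,0,0,0,1],[0.026,-0.086,0,0,0,0,1],[0.039,-0.129,0,0,0,0,1],[0.051,-0.17,0.005,0,0,0,1],[0.062,-0.208,0.01,0,0,0.001,1]]'; python3 -m crank '[[0,0,0,0,0,0,1],[0,0,0,0,0,0,1],[0,0,0,0,0,0,1]]'>/dev/null;python3 -c "
from h import *
c,s=np.cos(.294),np.sin(.294)
rel([542.3+10*c,177.6+10*s,73],[np.pi,0,.294])"
```

```text
clock: 15.15
eef_pos: [553.3, 179.8, 142.1]
tcp_rot: [3.141, 0.0, 0.29]
contact_force: [0.8, -0.3, -0.4]
opening: 0.216
grasp_force: 49.2
shift [-0.0004 -0.0029  0.0692] turn [ 0.0004  0.001  -0.0028] pos [553.1 177.9 142.2] rot [3.1412e+00 1.0000e-03 2.9120e-01] F [ 0.4 -0.5 -0.6] t 15.45 open 0.213
```

```bash
python3 -m crank '[[0,-0.003,0.02,0,0,-0.003,1],[0,-0.003,0.04,0,0,-0.003,1],[0,-0.003,0.052,0,0,-0.003,1],[0,-0.003,0.057,0,0,-0.003,1],[0,-0.003,0.057,0,0,-0.003,1]]'; python3 -m crank '[[0,0,0.003,0,0,0,1],[0,0,0.006,0,0,0,1],[0,0,0.009,0,0,0,1],[0,0,0.011,0,0,0,1],[0,0,0.011,0,0,0,1]]';python3 -c "
from h import *
c,s=np.cos(.294),np.sin(.294)
rel([542.3+10*c,177.6+10*s,73],[np.pi,0,.294])"
```

```text
clock: 15.95
eef_pos: [552.1, 181.5, 85.3]
tcp_rot: [3.142, 0.001, 0.295]
contact_force: [-0.1, 0.2, -0.8]
opening: 0.218
grasp_force: 49.3
clock: 16.45
eef_pos: [552.0, 182.3, 74.5]
tcp_rot: [-3.142, 0.0, 0.296]
contact_force: [-0.5, 0.5, -1.1]
opening: 0.214
grasp_force: 49.3
shift [-0.0006  0.0017  0.0015] turn [-0.      0.0003  0.0019] pos [552.  182.3  74.5] rot [-3.1416e+00  3.0000e-04  2.9590e-01] F [-0.5  0.5 -1.1] t 16.45 open 0.214
```

```bash
python3 -m crank '[[0,0.0015,0,0,0,0,1],[0,0.0015,0.0015,0,0,0,1],[0,0.0015,0.0015,0,0,0,1]]'; python3 -m crank '[[0,0,0,0,0,0,0.75],[0,0,0,0,0,0,0.65],[0,0,0,0,0,0,0.55],[0,0,0,0,0,0,0.5],[0,0,0,0,0,0,0.5]]';python3 -m crank '[[0,0,-0.01,0,0,0,0.5],[0,0,-0.04,0,0,0,0.5],[0,0,-0.08,0,0,0,0.5],[0,0,-0.12,0,0,0,0.5],[0,0,-0.12,0,0,0,0.4]]'; python3 -m crank '[[0,0,0,0,0,0,0.4],[0,0,0,0,0,0,0.4],[0,0,0,0,0,0,0.4]]'; python3 snap.py w10; python3 - <<'E'
from h import *
import pickle
f=pickle.load(open("w10.pkl","rb")); im=f["image"].astype(int)
c,s=np.cos(.294),np.sin(.294); O=np.array([530.66,215.85])
def edges(yc,zt,xs,half):
    for x in xs:   # brightness profile across the slot
        ys=np.arange(yc-half,yc+half+1,1.)
        uv=proj(f,[(O[0]+c*x-s*y,O[1]+s*x+c*y,zt) for y in ys])
        u=uv.round().astype(int); ok=(u[:,0]>=0)&(u[:,0]<512)&(u[:,1]>=0)&(u[:,1]<384)
        print(x,[tuple(im[b,a]) and int(im[b,a,1]) if o else -1 for (a,b),o in zip(u,ok)])
print("spoon, top z=64"); edges(-40,64,(-20,0,20,44,55),17)
print("ladle, top z=58"); edges(38,58,(-20,0,20,44,55),11)
# head centroids
m=((im[...,0]-im[...,2])>45)&(im[...,1]>125); cv2.imwrite("pics/m.png",m.astype(np.uint8)*255)
n,l,st,ce=cv2.connectedComponentsWithStats(m.astype(np.uint8)); k=1+st[1:,4].argmax(); print(st[k])
vs,us=np.nonzero(l==k)
P=np.array([at(f,u,v,64)[:2] for u,v in zip(us,vs)])-O; X=P@[c,s];Y=P@[-s,c]
print(X.min().round(1),X.max().round(1))
for a in range(-75,115,12):
    q=Y[(X>a)&(X<a+5)]
    if len(q): print(a,q.min().round(1),q.max().round(1),((q.min()+q.max())/2).round(1))
E
```

```text
clock: 16.75
eef_pos: [552.7, 180.8, 73.2]
tcp_rot: [3.142, -0.0, 0.296]
contact_force: [0.6, 0.0, -1.1]
opening: 0.217
grasp_force: 49.3
clock: 17.25
eef_pos: [552.6, 180.9, 73.2]
tcp_rot: [-3.142, -0.0, 0.296]
contact_force: [-0.5, -0.4, -0.4]
opening: 0.498
grasp_force: 0.0
clock: 17.75
eef_pos: [555.7, 181.8, 199.6]
tcp_rot: [-3.141, -0.01, 0.296]
contact_force: [0.4, 0.1, 0.0]
opening: 0.6
grasp_force: 0.0
clock: 18.05
eef_pos: [551.8, 180.6, 192.0]
tcp_rot: [3.142, 0.002, 0.296]
contact_force: [-0.2, 0.5, 0.6]
opening: 0.6
grasp_force: 0.0
spoon, top z=64
-20 [62, 62, 62, 60, 57, 64, 60, 102, 136, 161, 187, 205, 207, 206, 207, 213, 214, 217, 220, 221, 220, 220, 216, 210, 209, 210, 195, 121, 60, 62, 66, 58, 63, 68, 66]
0 [71, 73, 68, 72, 72, 71, 66, 89, 118, 144, 169, 198, 207, 209, 214, 213, 216, 221, 218, 221, 219, 221, 219, 212, 214, 213, 205, 156, 122, 119, 119, 119, 119, 120, 118]
20 [80, 76, 79, 77, 76, 68, 115, 111, 126, 151, 175, 206, 215, 213, 207, 213, 216, 214, 215, 219, 220, 220, 223, 217, 214, 214, 211, 136, 126, 131, 129, 132, 130, 127, 130]
44 [120, 119, 119, 122,
[... 571 characters left out ...]
 113, 90, 110, 157, 208, 218, 220, 223, 227, 227, 231, 233, 228, 232, 127, 122, 123, 122, 119, 122]
44 [117, 122, 120, 120, 121, 119, 148, 199, 214, 217, 222, 223, 230, 231, 231, 232, 204, 120, 66, 60, 57, 72, 82]
55 [62, 66, 71, 70, 82, 110, 150, 196, 211, 219, 221, 223, 228, 233, 167, 202, 234, 149, 65, 71, 72, 68, 66]
[ 216   75   74  195 5756]
-79.6 107.9
-75 -49.2 -30.6 -39.9
-63 -49.1 -30.7 -39.9
-51 -55.0 -30.8 -42.9
-39 -48.8 -30.9 -39.9
-27 -48.7 -31.0 -39.8
-15 -48.5 -30.1 -39.3
-3 -48.4 -30.3 -39.3
9 -48.2 -29.5 -38.8
21 -49.0 -1.8 -25.4
33 -48.8 -1.5 -25.1
45 -48.7 -29.8 -39.3
57 -53.7 -1.8 -27.8
69 -63.8 -16.3 -40.0
81 -65.3 -14.0 -39.6
93 -62.3 -16.9 -39.6
105 -49.5 -29.7 -39.6
```

The spoon measures x = -80 to +108 mm, centred at y ≈ -39.6 mm. Its apparent length and width match the seated height of z = 64 mm, and the ladle is unmoved. Handing in.

```bash
python3 -c "
from rig import sign_off
print(sign_off())"
```

```text
the job is handed in; nothing more can be done
None
```

I laid the ladle in the narrow slot and then the wooden spoon in the wide slot, each mouth-up with its bowl over the drip tray, and handed the job in at about 18 s with the gripper clear; images from the wrist camera show both lying in their notches.

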